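Close the print-flattening press and lock its quarter-turn fastener

TASK

The damp prints in the small flattening press are ready to be clamped. Without picking anything up, push the print stack along its guides until it is fully home against the rear stop, then swing the raised platen down onto it. Set your fingertips in the slot of the round fastener, press the platen fully down against its springy pad and, keeping it pressed, turn the slot a quarter turn clockwise until the cam locks; then let go, so that the cam alone holds the platen shut, and leave the tools round about where they are.

Things in the scene. Friction and masses are not known exactly. Their poses are not given: they have to be found in the camera images.
- press_base: Grey bed of the press, 190 (x) x 250 (y) mm, fixed; origin under its centre on the table, z up. x points from the open front to the rear stop, y to the hinge side. Flat bed at z = 18 mm. Side guides 10 mm high, inner faces at y = -7 and +97 mm, x = -90 to 70; rear stop 16 mm high, face at x = +70. Keeper lip for the cam at y = -98 to -119, x = -30 to 12, below the closed platen.
- print_stack: Loose beige stack of boards and prints, 100 x 130 x 24 mm, about 0.22 kg, origin under its centre. It lies flat on the bed between the guides, long side (its y axis) along the bed's x, standing out 50 to 70 mm too far to the front. It slides easily (under 3 N).
- home (a point): Where the stack's origin is when it is fully home against the rear stop: x = +5, y = +45, z = 18 mm of the bed.
- hinge (a point): Middle of the platen's hinge axis, at x = 0, y = +118, z = +58 mm of the bed. The axis is parallel to the bed's x. The platen is an aluminium plate 190 mm along the axis (x = -95 to +95), reaching from 8 to 248 mm from the axis, 8 mm thick, its outer (upper) face 4 mm outside the plane through the axis.
- platen (a joint): Angle of the platen, rad: 0 fully down on its stops, 1.57 upright, 1.8 to 2.05 at the start (leaning back, away from the bed). The stiff hinge stays where it is left; about 2 to 3 N at the free edge moves it. A sprung foam pad below meets the stack at about 0.06 and keeps the unlocked platen at 0.03 to 0.05; about 8 N down on the fastener closes it to 0. Locked and let go it rests near 0.008.
- push_strip (a point): Point on the plain outer face of the platen beside the fastener, at x = -72 mm of the bed and 205 mm from the hinge axis: on a clear strip 45 mm wide along the platen's front side, where fingertips can push it round and down. z axis out of the outer face, y axis towards the hinge.
- fastener (a joint): Turn of the fastener, rad: 0 unlocked, 1.571 locked at its stop, growing clockwise seen from above the closed platen; 0 to 0.2 at the start. Friction 0.06 N m; stays where it is left. A cam rod below reaches the keeper lip at 1.1 rad: pressed down (platen under 0.015) it slides beneath, else it jams on the lip's side; turned while the platen is up it fouls the lip's top.
- slot (a point): Centre of the slot's floor on the turning axis, 183 mm from the hinge, 65 mm above the table when closed. x axis along the slot (bed x at 0, bed -y when locked), z out of it. Slot 30 mm wide, 84 long, 13 deep, across a flush aluminium disc in a black bezel of 100 mm diameter, whose top is level with it. Red dot: unlocked, green: locked. Narrower fingertips turn 0.1 to 0.3 rad before they bear.
- weight_0: Bystander: grey cloth-covered weight, 100 x 46 x 27 mm; leave alone.
- brush_1: Bystander: flat brush with orange handle, 199 x 30 x 12 mm; leave alone.
- tweezers: Bystander: steel tweezers, 131 x 20 x 9 mm; leave alone.
- loupe: Bystander: black stand loupe, 43 mm across, 38 mm high; leave alone.
Not all that is in view belongs to the job. Leave any red look-alike of the print_stack alone.

How it is judged:
By the outcome, as a careful person would: the job done as asked, in the order asked, and still so for the second after the job is handed in, with the robot touching nothing.
It also fails if it takes over 67 s, if anything falls off the work surface, if the arm or the gripper's body presses on something with over 40 N, if the wrist force passes 120 N, or if a joint passes its speed limit or range.

ROBOT

A 6-joint arm with a two-finger parallel gripper is mounted at the origin on the work surface; the furniture and walls round the work are solid. World frame = base frame: x ahead of the robot, y to its left, z up, the work surface at z = 0. Lengths are in mm, angles in rad, forces in N, time in s.
With the tool pointing down it reaches from about 400 to 825 mm from the base axis. Payload 7 kg.
Tool frame: the origin (TCP) lies between the finger pads; the fingertips stand 22 mm ahead of it and the grasp point (between the pads) lies 3 mm ahead of it; z points along the fingers, y is the direction in which the jaws open and shut (so a half turn about z gives the same grasp; the last joint's range is limited). The gripper opens to 88 mm and grips with 3 to 60 N. Pads are 19 mm wide; open, the fingers measure 130 mm over their backs; the gripper's body (78 mm by 193 mm) begins 47 mm behind the grasp point.
Start: joints at [1.485, 0.359, 0.012, 0, -1.224, -0.288], TCP at [246.487, 628.363, 248.561] pointing down, gripper open.
Joint ranges: [-3.07, 3.07], [-1.43, 2.12], [-1.02, 1.25], [-3.03, 1.67], [-3.05, -0], [-3.03, 3.03]. Speed limits (rad/s): [2.39, 2.39, 3.01, 3.14, 3.14, 3.14].

INTERFACE

Orientations are given as [roll, pitch, yaw] about the fixed x, y, z axes, in that order (R = Rz(yaw) Ry(pitch) Rx(roll)).
In Python, from workcell import robot, imaging, search_frame gives the robot as it stands.
- The arm moves only by the tool carry_out, never from a script. Its argument "targets" is text: rows parted by semicolons, each of 5 numbers parted by spaces: the shift along the tool's x, y, z each as a share of 25 mm, from -1 to 1, then the turn about the tool's z as a share of 0.1 rad, from -1 to 1, then the opening, from -1 (shut) to 1 (fully open). In form: dx dy dz turn jaw; .... A call has 1 to 20 rows; each row shifts and turns the commanded pose from where the row before left it, along the tool's axes as they then stand; what a row does not reach is not made up. A row lasts 1/10 s, in which the tool goes at most 50 mm and 8.59 degrees, less where a joint would pass 70% of its speed; a pose out of reach is approached as far as the arm can. A call with a number of a shift or a turn outside -1 to 1 is refused whole. A call with a gripper value outside its range is refused whole. The fingers move at their own pace and stop on an object; "grip_force" is the grip in N (left out, the last holds). Time passes only in rows, so rows that do not move let the fingers close. It gives the time, the measured TCP pose, the force and the opening at its end, in the units of the state.
- robot.sense(): the state, without advancing time (a new reading comes with each control period).
- imaging.snapshot(name): name is "scene" or "top" or "wrist"; returns the picture (480x640x3 uint8, blue, green, red); there is no depth.
- imaging.camera_params(name): a dict with "K" (3x3 intrinsics, pixels), "camera_from_world" (4x4, takes a point from world to camera coordinates). Camera axes: x right, y up, looking along -z (the intrinsics and any distortion apply to the point x, -y, -z); pixel columns grow to the right and rows downward; lengths in mm; the calibration is good to about 2 mm. The wrist camera is an equidistant fisheye: a pixel r from the principal point sees the ray r / f radians off the axis. A picture is of the moment at which its call begins: read the wrist's pose just before it. camera_params takes no time and is no camera call; for the wrist camera it gives the pose at the moment of the call.
- robot.sign_off(): hands the job in, once; it reports no verdict.
Trained networks look in the newest picture that a camera, given by its name, has taken for a name from the list of things; names that differ only in an ending like _2 or _b are one class to them, and where a whole thing is asked for, a point or a joint stands for the part that bears it (a point fixed in the world has none). Each returns a list of dicts, best first, with "confidence" (0 to 1); they miss things now and then, are a little off and sometimes report something else, mostly with a low value. They report only what shows in the picture. A call takes as long as a camera call. They do not tell look-alikes from the thing itself.
- search_frame(label, camera): "box" ([left, top, right, bottom] in pixels, round what is visible of it).
The state is a dict: "t": time; "joint_pos": joint angles; "qd": joint speeds; "joint_efforts": joint torques, N m; "tool_pos": TCP position; "orientation": TCP orientation; "wrist_force": force on the tool from outside, world axes, zero at the start; "torque": the same for the moment, N m; "finger_gap": finger opening in mm.
Only numpy, scipy, OpenCV 4.12 (cv2) and the standard library are available. Lean on these libraries where they do the work, as an engineer would, in place of code of your own. Each camera call takes 0.05 s, during which the arm holds its last target.

## Working session

There is one attempt and no reset: what is moved stays moved. The work goes in short steps, Python scripts to look and compute and a tool call to move; the robot and the scene stay as the last step left them, time stands still between calls to the robot, and variables do not carry over. Pictures are saved under pics/ and viewed, and the job is handed in when it is done.

Besides the shell and the picture viewer there is one more tool, called after "Call:" in YAML: its name, and indented under it one key for each argument. carry_out: Moves the arm, as the interface text tells. Its arguments: {"type":"object","properties":{"targets":{"type":"string"},"grip_force":{"type":"number"}},"required":["targets"]}

```bash
ls; mkdir -p pics; python3 - <<'E'
from workcell import robot, imaging, search_frame
import cv2
s=robot.sense()
for k,v in s.items(): print(k,v)
for n in ["scene","top","wrist"]:
    im=imaging.snapshot(n); cv2.imwrite(f"pics/a_{n}.png",im)
    p=imaging.camera_params(n); print(n,p)
E
```

```text
pics
t 0.0
joint_pos [ 1.48509908e+00  3.59379592e-01  1.10557446e-02 -3.56494380e-04
 -1.22410206e+00 -2.88090062e-01]
qd [ 0.00014878 -0.00087265  0.00189283  0.00298641  0.00086068 -0.00021051]
joint_efforts [-2.74924656e-03 -5.82707191e+01  2.93053919e+01  6.99676126e+00
  7.12816996e-03 -1.78567143e-04]
tool_pos [246.33273092 627.95456405 247.62487835]
orientation [ 3.13993500e+00 -1.41729495e-04 -3.73908601e-01]
wrist_force [ 0.53937552 -0.39892098 -0.43866347]
torque [-0.01834433  0.04755406  0.05647716]
finger_gap 87.64474180634413
scene {'K': array([[463.80858055,   0.        , 325.27959911],
       [  0.        , 463.80858055, 250.21057876],
       [  0.        ,   0.        ,   1.        ]]), 'camera_from_world': array([[ 8.96784323e-01, -4.42190176e-01, -1.56756832e-02,
        -5.20453092e+02],
       [ 2.17453107e-01,  4.09598307e-01,  8.85970301e-01,
        -7.44337651e+01],
       [-3.85346630e-01, -7.97933002e-01,  4.63476967e-01,
        -8.93176753e+02],
       [ 0.00000000e+00,  0.00000000e+00,  0.00000000e+00,
         1.00000000e+00]])}
top {'K': array([[506.11
[... 333 characters left out ...]
      [-2.16019090e-01,  3.03997429e-02,  9.75915779e-01,
        -1.07496601e+03],
       [ 0.00000000e+00,  0.00000000e+00,  0.00000000e+00,
         1.00000000e+00]])}
wrist {'K': array([[371.64829954,   0.        , 320.39212618],
       [  0.        , 371.64829954, 244.68064429],
       [  0.        ,   0.        ,   1.        ]]), 'camera_from_world': array([[-3.65451829e-01, -9.30829400e-01,  1.26026827e-03,
         6.74852440e+02],
       [ 8.91583207e-01, -3.50431785e-01, -2.86839586e-01,
         3.52475934e+01],
       [ 2.67440358e-01, -1.03702417e-01,  9.57977799e-01,
        -3.89951817e+02],
       [ 0.00000000e+00,  0.00000000e+00,  0.00000000e+00,
         1.00000000e+00]])}
```

View pics/a_scene.png

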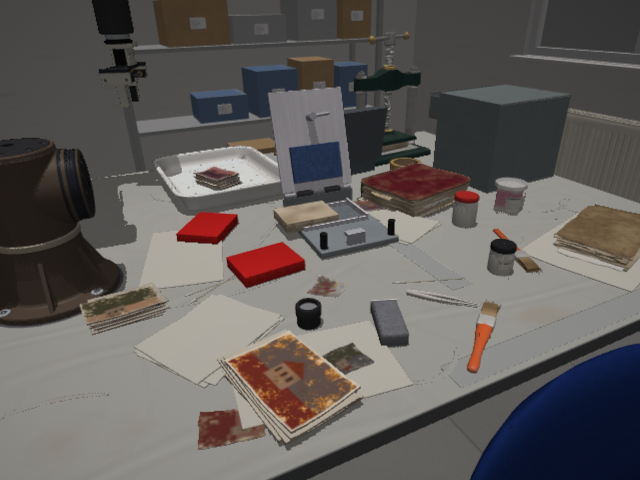

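View pics/a_top.png

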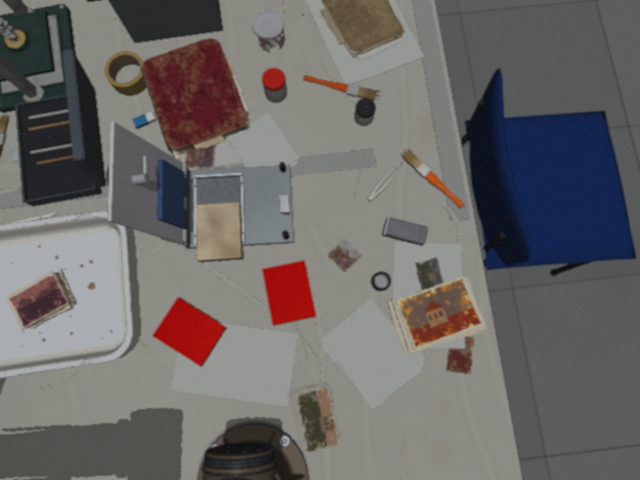

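View pics/a_wrist.png

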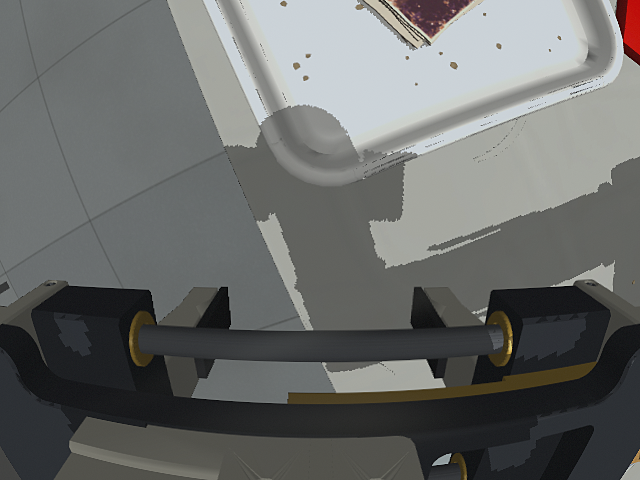

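```bash
python3 - <<'E'
import cv2
im=cv2.imread("pics/a_top.png")[110:280,90:310]
cv2.imwrite("pics/a_topz.png",cv2.resize(im,None,fx=3.5,fy=3.5,interpolation=cv2.INTER_CUBIC))
im=cv2.imread("pics/a_scene.png")[80:270,260:410]
cv2.imwrite("pics/a_scz.png",cv2.resize(im,None,fx=3,fy=3,interpolation=cv2.INTER_CUBIC))
E
```

```text
(no output)
```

View pics/a_topz.png

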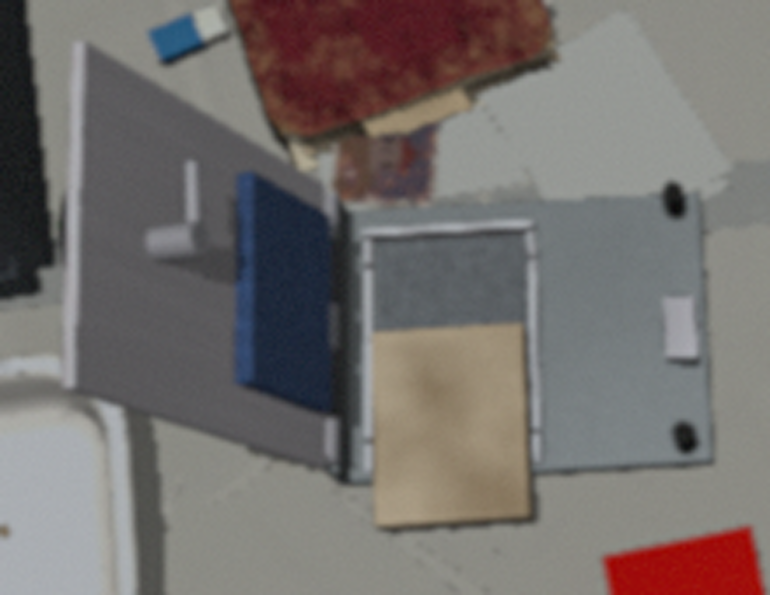

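View pics/a_scz.png

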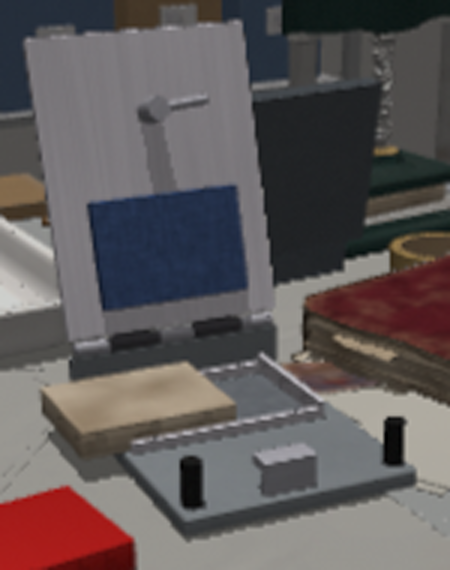

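```bash
cat > h.py <<'E'
import numpy as np
from scipy.optimize import least_squares
from workcell import robot, imaging, search_frame
def proj(n,P,prm=None):
    p=prm or imaging.camera_params(n); T=p["camera_from_world"];K=p["K"]
    c=(T[:3,:3]@np.atleast_2d(P).T).T+T[:3,3]
    q=np.c_[c[:,0],-c[:,1],-c[:,2]]
    if n=="wrist":
        r=np.hypot(q[:,0],q[:,1]); th=np.arctan2(r,q[:,2]); q=np.c_[q[:,:2]/np.maximum(r,1e-9)[:,None]*th[:,None],np.ones(len(q))]
    else: q=q/q[:,2:]
    return (q@K.T)[:,:2]
def Tb(b,P):
    P=np.atleast_2d(P);c,s=np.cos(b[2]),np.sin(b[2])
    return np.c_[b[0]+c*P[:,0]-s*P[:,1], b[1]+s*P[:,0]+c*P[:,1], P[:,2]]
def plat(th,x,r,n): # bed frame point
    return np.array([x,118-r*np.cos(th)+n*np.sin(th),58+r*np.sin(th)+n*np.cos(th)])
E
cat > fit.py <<'E'
from h import *
tz=lambda a,b:(90+a/3.5-.36,110+b/3.5-.36)
sz=lambda a,b:(260+a/3-.33,80+b/3-.33)
pt=imaging.camera_params("top");ps=imaging.camera_params("scene")
def model(p):
    b=p[:3];th=p[3];sx=p[4]
    A=[((95,-125,18),"t",tz(698,195)),((-95,-125,18),"t",tz(713,461)),
       ((95,-125,18),"s",sz(415,470)),((-95,-125,18),"s",sz(190,522)),
       (plat(th,95,248,-4),"t",tz(87,42)),(plat(th,-95,248,-4),"t",tz(75,388)),
       (plat(th,-95,248,-4),"s",sz(28,40)),(plat(th,95,248,-4),"s",sz(240,25)),
       ((sx-65,95,42),"t",tz(375,526)),((sx-65,-5,42),"t",tz(530,518)),
       ((sx+65,-5,42),"t",tz(523,323)),((sx+65,95,42),"t",tz(372,332)),
       ((sx-65,-5,42),"s",sz(85,435)),((sx-65,95,42),"s",sz(42,393)),((sx+65,-5,42),"s",sz(235,405))]
    W=Tb(b,[a[0] for a in A]); o=[]
    for w,a in zip(W,A):
        if a[1]=="t": o.append(proj("top",w,pt)[0]-a[2])
        else: o.append(proj("scene",w,ps)[0]-a[2])
    return np.array(o)
f=lambda p:(model(p)-np.array([*[ (0,0)]*15]))
r=least_squares(lambda p:f(p).ravel(),[600,100,0.0,1.9,-55],loss="soft_l1",x_scale=[10,10,.1,.1,10])
print(r.x,r.cost);print(f(r.x).round(1).tolist())
E
python3 fit.py
```

```text
[ 6.02746181e+02 -1.88937272e+01 -4.60193986e-02  1.85744097e+00
 -6.32635070e+01] 9.728962436057419
[[0.9, -1.5], [0.9, 0.2], [1.5, -0.2], [-2.0, -0.4], [-0.5, -0.5], [0.3, 0.6], [-2.1, -0.5], [0.5, -1.6], [-0.3, 0.1], [0.1, -0.4], [0.4, -0.3], [-0.1, -0.2], [-1.8, -0.5], [-1.1, -1.9], [0.7, -0.4]]
```

Call:
carry_out:
  targets: "0 0 0 1 -1;0 0 0 1 -1;0 0 0 1 -1;0 0 0 1 -1;0 0 0 1 -1;0 0 0 1 -1;0 0 0 1 -1;0 0 0 1 -1;0 0 0 1 -1;0 0 0 1 -1;0 0 0 1 -1;0 0 0 1 -1;0 0 0 0.43 -1;0 0 0 0 -1;0 0 0 0 -1"

```text
t: 1.65
tool_pos: [246.4, 628.3, 248.3]
orientation: [3.142, -0.0, -1.615]
wrist_force: [-0.7, -0.6, -0.6]
finger_gap: 0.1
```

```bash
cat >> h.py <<'E'
from scipy.spatial.transform import Rotation as Ro
B=np.array([602.75,-18.9,-0.046])
def to(bed,z):
    "tool-frame mm from the measured pose to bed xy, TCP z (world)"
    s=robot.sense(); R=Ro.from_euler("xyz",s["orientation"]).as_matrix()
    w=Tb(B,[bed[0],bed[1],0])[0]; w[2]=z
    d=w-s["tool_pos"]; print("t",round(s["t"],2),"pos",s["tool_pos"].round(1),"rpy",s["orientation"].round(3),"F",s["wrist_force"].round(1),"gap",round(s["finger_gap"],1)); print("world d",d.round(1),"tool d",(R.T@d).round(1),"rows",(R.T@d/25).round(2))
def frombed():
    p=robot.sense()["tool_pos"]; c,s=np.cos(B[2]),np.sin(B[2]); d=p[:2]-B[:2]; print("bed",round(c*d[0]+s*d[1],1),round(-s*d[0]+c*d[1],1),"tip z",round(p[2]-22,1))
E
python3 -c "
from h import *
to((-178,45),248); print(robot.sense()['joint_pos'])"
```

```text
t 1.65 pos [246.4 628.3 248.3] rpy [ 3.142 -0.    -1.615] F [-0.7 -0.6 -0.6] gap 0.1
world d [ 1.806e+02 -5.940e+02 -3.000e-01] tool d [ 5.854e+02 -2.068e+02  5.000e-01] rows [ 2.342e+01 -8.270e+00  2.000e-02]
[ 1.48510842e+00  3.58789988e-01  1.16903241e-02 -7.79776231e-05
 -1.22407897e+00 -1.52964863e+00]
```

Call:
carry_out:
  targets: "0.9 -0.32 0 0 -1;0.9 -0.32 0 0 -1;0.9 -0.32 0 0 -1;0.9 -0.32 0 0 -1;0.9 -0.32 0 0 -1;0.9 -0.32 0 0 -1;0.9 -0.32 0 0 -1;0.9 -0.32 0 0 -1;0.9 -0.32 0 0 -1;0.9 -0.32 0 0 -1;0.9 -0.32 0 0 -1;0.9 -0.32 0 0 -1;0.9 -0.32 0 0 -1;0.9 -0.32 0 0 -1;0.9 -0.32 0 0 -1;0.9 -0.32 0 0 -1;0.9 -0.32 0 0 -1;0.9 -0.32 0 0 -1;0.9 -0.32 0 0 -1;0.9 -0.32 0 0 -1"

```text
t: 3.65
tool_pos: [385.7, 169.7, 248.7]
orientation: [-3.141, 0.0, -1.616]
wrist_force: [0.4, 0.2, 0.6]
finger_gap: 0.3
```

Call:
carry_out:
  targets: "0.9 -0.31 0 0 -1;0.9 -0.31 0 0 -1;0.9 -0.31 0 0 -1;0.9 -0.31 0 0 -1;0.9 -0.31 0 0 -1;0.9 -0.31 0 0 -1;0 0 0 0 -1"

```text
t: 4.35
tool_pos: [425.8, 32.0, 248.5]
orientation: [3.141, -0.0, -1.619]
wrist_force: [0.5, -1.2, -0.5]
finger_gap: 0.3
```

```bash
python3 -c "
from h import *
import cv2
to((-178,45),48); frombed()
cv2.imwrite('pics/b_wrist.png',imaging.snapshot('wrist'))
P=[(-128,-5,42),(-128,95,42),(2,-5,42),(2,95,42),(95,-125,18),(-95,-125,18),(70,-7,34),(70,97,34),(-90,-7,28),(-90,97,28)]
print(proj('wrist',Tb(B,P)).round(0).tolist())"
```

```text
t 4.35 pos [425.8  32.  248.5] rpy [ 3.141 -0.    -1.619] F [ 0.5 -1.2 -0.5] gap 0.3
world d [   1.2    2.3 -200.5] tool d [ -2.4  -1.1 200.5] rows [-0.1  -0.05  8.02]
bed -179.1 42.7 tip z 226.5
[[265.0, 169.0], [269.0, 271.0], [139.0, 175.0], [150.0, 269.0], [76.0, 74.0], [235.0, 49.0], [89.0, 176.0], [102.0, 267.0], [229.0, 166.0], [235.0, 267.0]]
```

View pics/b_wrist.png

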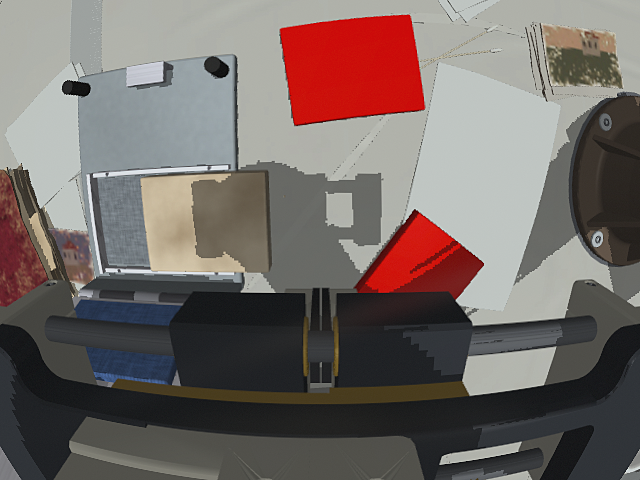

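```bash
python3 -c "
from h import *
p=imaging.camera_params('top');T=p['camera_from_world'];K=p['K']
def back(u,v,z):
    q=np.linalg.solve(K,[u,v,1]);d=T[:3,:3].T@np.array([q[0],-q[1],-1]);o=-T[:3,:3].T@T[:3,3];return (o+d*(z-o[2])/d[2])[:2].round(0)
for uv in [(180,298),(225,326),(154,333),(202,365),(264,268),(307,262),(270,325)]: print(uv,back(*uv,24))
"
```

```text
(180, 298) [400. 128.]
(225, 326) [328.  32.]
(154, 333) [330. 188.]
(202, 365) [250.  87.]
(264, 268) [447. -65.]
(307, 262) [ 450. -164.]
(270, 325) [319. -67.]
```

Call:
carry_out:
  targets: "-0.1 0 1 0 -1;0 0 1 0 -1;0 0 1 0 -1;0 0 1 0 -1;0 0 1 0 -1;0 0 1 0 -1;0 0 1 0 -1;0 0 1 0 -1;0 0 0 0 -1;0 -0.4 0 0 -1;0 -0.4 0 0 -1;0 -0.3 0 0 -1;0 -0.3 0 0 -1;0 -0.4 0 0 -1;0 -0.4 0 0 -1;0 -0.4 0 0 -1"

```text
t: 6.0
tool_pos: [491.6, 33.8, 48.6]
orientation: [3.141, -0.0, -1.617]
wrist_force: [-2.0, 0.3, 1.3]
finger_gap: 0.8
```

```bash
python3 -c "
from h import *
to((-81,45),48); frombed()"
```

```text
t 6.0 pos [491.6  33.8  48.6] rpy [ 3.141 -0.    -1.617] F [-2.   0.3  1.3] gap 0.8
world d [32.3 -4.  -0.6] tool d [  2.5 -32.5   0.6] rows [ 0.1  -1.3   0.02]
bed -113.5 47.5 tip z 26.6
```

Call:
carry_out:
  targets: "0 -0.3 0 0 -1;0 -0.3 0 0 -1;0 -0.3 0 0 -1;0 -0.2 0 0 -1;0 0 0 0 -1"

```text
t: 6.5
tool_pos: [519.4, 32.9, 48.5]
orientation: [-3.141, 0.0, -1.617]
wrist_force: [-0.4, -0.6, -0.1]
finger_gap: 0.1
```

Call:
carry_out:
  targets: "0 -0.08 0 0 -1;0 -0.08 0 0 -1;0 0 0 0 -1"

```text
t: 6.8
tool_pos: [522.4, 32.5, 48.5]
orientation: [-3.142, -0.0, -1.617]
wrist_force: [0.3, 1.4, -0.3]
finger_gap: 0.4
```

Call:
carry_out:
  targets: "0 -0.08 0 0 -1;0 -0.08 0 0 -1;0 0 0 0 -1"

```text
t: 7.1
tool_pos: [526.8, 32.4, 48.6]
orientation: [-3.141, 0.0, -1.617]
wrist_force: [-1.0, -0.3, -0.0]
finger_gap: 0.5
```

Call:
carry_out:
  targets: "0 -0.08 0 0 -1;0 0 0 0 -1"

```text
t: 7.3
tool_pos: [528.6, 32.3, 48.6]
orientation: [-3.141, 0.0, -1.617]
wrist_force: [-0.5, 0.0, -0.4]
finger_gap: 0.2
```

Call:
carry_out:
  targets: "0 -0.08 0 0 -1;0 0 0 0 -1"

```text
t: 7.5
tool_pos: [530.0, 32.1, 48.5]
orientation: [3.141, -0.0, -1.617]
wrist_force: [-4.4, -0.2, 1.7]
finger_gap: 0.3
```

Call:
carry_out:
  targets: "0 -0.08 0 0 -1;0 0 0 0 -1"

```text
t: 7.7
tool_pos: [530.1, 31.7, 48.1]
orientation: [3.137, -0.001, -1.618]
wrist_force: [-10.8, 3.3, 5.7]
finger_gap: 0.6
```

Call:
carry_out:
  targets: "0 -0.08 0 0 -1;0 0 0 0 -1"

```text
t: 7.9
tool_pos: [530.2, 31.4, 47.8]
orientation: [3.134, -0.002, -1.618]
wrist_force: [-16.4, 5.6, 11.0]
finger_gap: 0.2
```

```bash
python3 -c "
from h import *
import cv2
for n in ('top','scene'):
    im=imaging.snapshot(n)
    im=im[130:280,150:310] if n=='top' else im[80:270,260:410]
    cv2.imwrite(f'pics/c_{n}.png',cv2.resize(im,None,fx=4 if n=='top' else 3,fy=4 if n=='top' else 3,interpolation=cv2.INTER_CUBIC))
"
```

```text
(no output)
```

View pics/c_top.png

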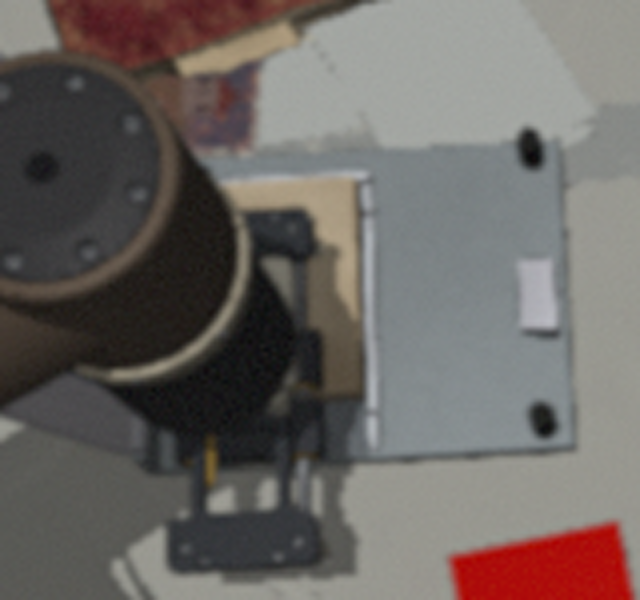

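View pics/c_scene.png

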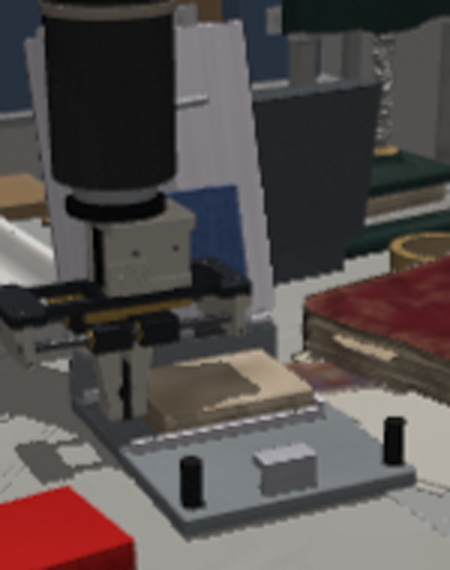

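Call:
carry_out:
  targets: "0 0.3 0 0 -1;0 0.8 0 0 -1;0 0 -1 0 -1;0 0 -1 0 -1;0 0 -1 0 -1;0 0 -1 0 -1;0 0 -1 0 -1;0 0 -1 0 -1;0 0 -1 0 -1;0 0 -1 0 -1;0 0 -1 0 -1;0 0 -1 0 -1;0 0 -1 0 -1;0 0 -1 0 -1;0 0 0 0 -1"

```text
t: 9.5
tool_pos: [508.9, 33.5, 352.6]
orientation: [-3.134, 0.002, -1.617]
wrist_force: [-0.0, 0.8, -0.2]
finger_gap: 1.0
```

```bash
python3 -c "
from h import *
import cv2
to((-78,230),355); frombed()
cv2.imwrite('pics/d_scene.png',imaging.snapshot('scene'))
im=imaging.snapshot('top')[130:280,150:310];cv2.imwrite('pics/d_top.png',cv2.resize(im,None,fx=4,fy=4))
cv2.imwrite('pics/d_wrist.png',imaging.snapshot('wrist'))
"
```

```text
t 9.5 pos [508.9  33.5 352.6] rpy [-3.134e+00  2.000e-03 -1.617e+00] F [-0.   0.8 -0.2] gap 1.0
world d [ 26.5 181.    2.4] tool d [-182.   -18.2   -1.9] rows [-7.28 -0.73 -0.08]
bed -96.2 48.0 tip z 330.6
```

View pics/d_scene.png

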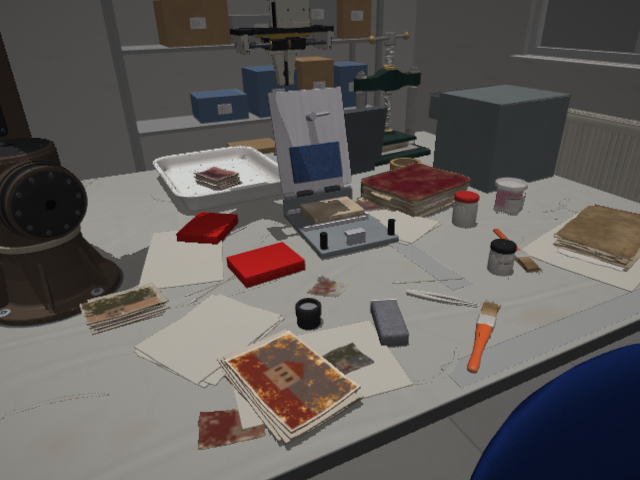

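View pics/d_wrist.png

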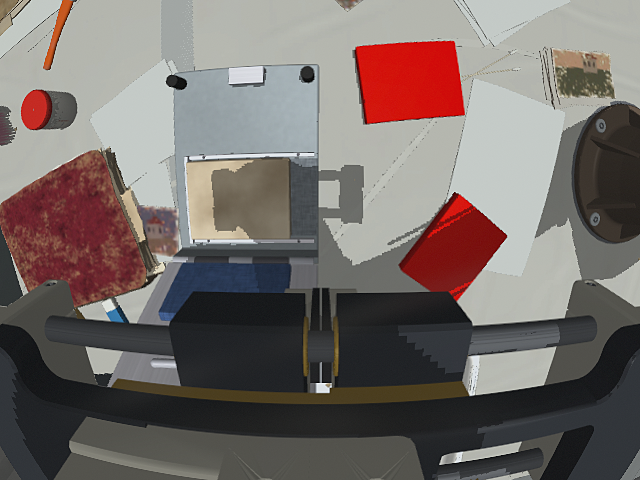

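Call:
carry_out:
  targets: "-0.92 -0.09 0 0 -1;-0.92 -0.09 0 0 -1;-0.92 -0.09 0 0 -1;-0.92 -0.09 0 0 -1;-0.92 -0.09 0 0 -1;-0.92 -0.09 0 0 -1;-0.92 -0.09 0 0 -1;-0.92 -0.09 0 0 -1;0 0 0 0 -1"

```text
t: 10.55
tool_pos: [533.7, 218.8, 347.3]
orientation: [3.14, -0.001, -1.615]
wrist_force: [-0.2, -0.1, -0.2]
finger_gap: 0.4
```

```bash
python3 -c "
from h import *
import cv2
to((-78,230),275); frombed()
im=imaging.snapshot('scene')[20:220,200:420];cv2.imwrite('pics/e_scene.png',cv2.resize(im,None,fx=3,fy=3))
cv2.imwrite('pics/e_wrist.png',imaging.snapshot('wrist'))
"
```

```text
t 10.55 pos [533.7 218.8 347.3] rpy [ 3.140e+00 -1.000e-03 -1.615e+00] F [-0.2 -0.1 -0.2] gap 0.4
world d [  1.7  -4.4 -72.3] tool d [ 4.3 -2.  72.3] rows [ 0.17 -0.08  2.89]
bed -79.9 234.3 tip z 325.3
```

View pics/e_scene.png

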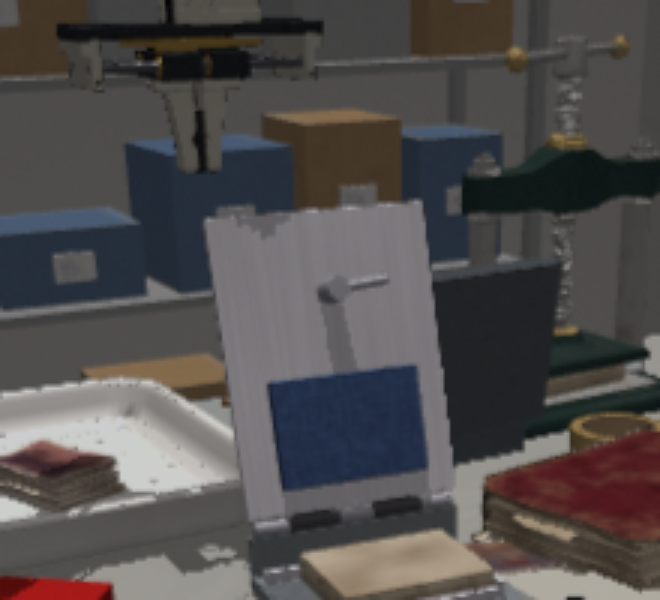

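View pics/e_wrist.png

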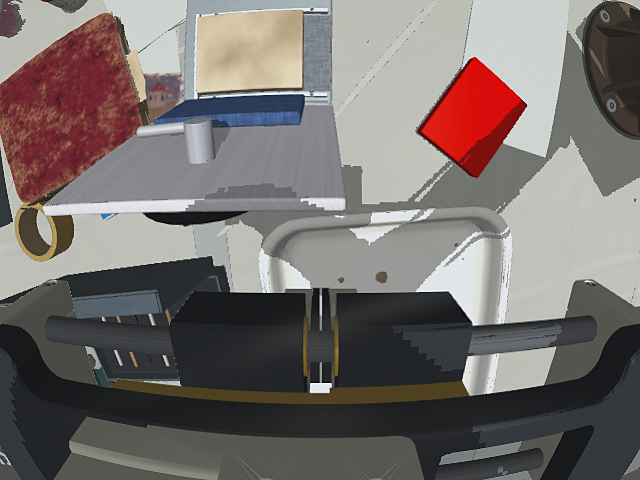

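Call:
carry_out:
  targets: "0.08 -0.08 0.9 0 -1;0.08 0 0.9 0 -1;0 0 0.9 0 -1;0 0 0 0 -1;0.6 0 0 0 -1;0.6 0 0 0 -1;0.6 0 0 0 -1;0.6 0 0 0 -1;0 0 0 0 -1"

```text
t: 11.55
tool_pos: [532.2, 149.9, 281.9]
orientation: [-3.141, 0.0, -1.619]
wrist_force: [-0.1, -0.3, -0.2]
finger_gap: 0.1
```

```bash
python3 -c "
from h import *
import cv2
to((-78,131),280); frombed()
im=imaging.snapshot('scene')[20:220,200:420];cv2.imwrite('pics/f_scene.png',cv2.resize(im,None,fx=3,fy=3))
"
```

```text
t 11.55 pos [532.2 149.9 281.9] rpy [-3.141  0.    -1.619] F [-0.1 -0.3 -0.2] gap 0.1
world d [ -1.3 -34.4  -1.9] tool d [34.4 -0.3  1.9] rows [ 1.38 -0.01  0.07]
bed -78.2 165.4 tip z 259.9
```

View pics/f_scene.png

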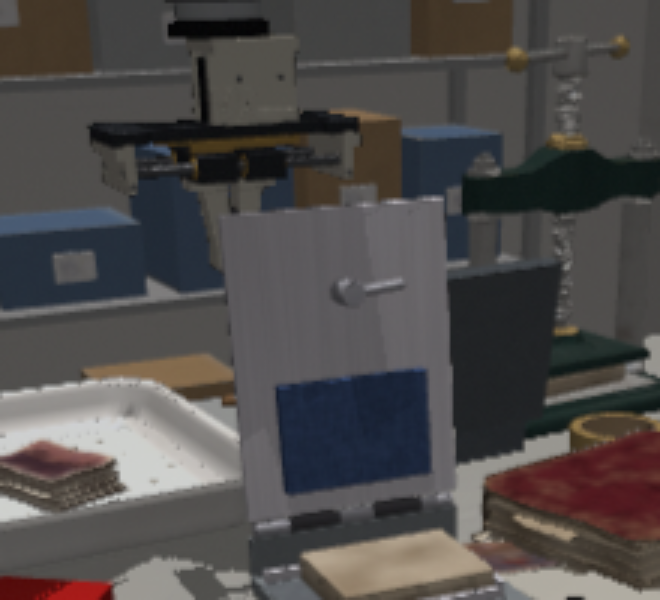

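```bash
python3 -c "
from h import *
s=robot.sense()
py,pz=131,260
for th in np.arange(1.50,0.03,-0.07):
    r=202;y=118-r*np.cos(th)+4*np.sin(th)+9.5;z=58+r*np.sin(th)+4*np.cos(th)
    print(round(th,2),round(y,1),round(z,1),'rows dx %.2f dz %.2f'%((py-y)/25,(pz-z)/25)); py,pz=y,z
"
```

```text
1.5 117.2 259.8 rows dx 0.55 dz 0.01
1.43 103.1 258.6 rows dx 0.56 dz 0.05
1.36 89.1 256.4 rows dx 0.56 dz 0.09
1.29 75.4 253.2 rows dx 0.55 dz 0.13
1.22 61.8 249.1 rows dx 0.54 dz 0.16
1.15 48.6 244.0 rows dx 0.53 dz 0.20
1.08 35.8 238.0 rows dx 0.51 dz 0.24
1.01 23.5 231.2 rows dx 0.49 dz 0.27
0.94 11.6 223.5 rows dx 0.47 dz 0.31
0.87 0.3 215.0 rows dx 0.45 dz 0.34
0.8 -10.4 205.7 rows dx 0.43 dz 0.37
0.73 -20.4 195.7 rows dx 0.40 dz 0.40
0.66 -29.6 185.0 rows dx 0.37 dz 0.43
0.59 -38.1 173.7 rows dx 0.34 dz 0.45
0.52 -45.8 161.8 rows dx 0.31 dz 0.47
0.45 -52.7 149.5 rows dx 0.27 dz 0.50
0.38 -58.6 136.6 rows dx 0.24 dz 0.51
0.31 -63.7 123.4 rows dx 0.20 dz 0.53
0.24 -67.8 109.9 rows dx 0.16 dz 0.54
0.17 -70.9 96.1 rows dx 0.13 dz 0.55
0.1 -73.1 82.1 rows dx 0.09 dz 0.56
```

Call:
carry_out:
  targets: "0.46 0 0 0 -1;0.46 0 0 0 -1;0.46 0 0 0 -1;0.55 0 0.01 0 -1;0.56 0 0.05 0 -1;0.56 0 0.09 0 -1;0.55 0 0.13 0 -1;0.54 0 0.16 0 -1;0.53 0 0.2 0 -1;0.51 0 0.24 0 -1;0 0 0 0 -1"

```text
t: 12.7
tool_pos: [525.8, 21.0, 257.9]
orientation: [3.14, -0.001, -1.618]
wrist_force: [0.0, -0.1, 0.4]
finger_gap: 0.5
```

```bash
python3 -c "
from h import *
import cv2
to((-78,23.5),253.2); frombed()
im=imaging.snapshot('scene')[20:270,200:420];cv2.imwrite('pics/g_scene.png',cv2.resize(im,None,fx=2.3,fy=2.3))
"
```

```text
t 12.7 pos [525.8  21.  257.9] rpy [ 3.140e+00 -1.000e-03 -1.618e+00] F [ 0.  -0.1  0.4] gap 0.5
world d [  0.1 -12.9  -4.7] tool d [12.8 -0.8  4.7] rows [ 0.51 -0.03  0.19]
bed -78.7 36.3 tip z 235.9
```

View pics/g_scene.png

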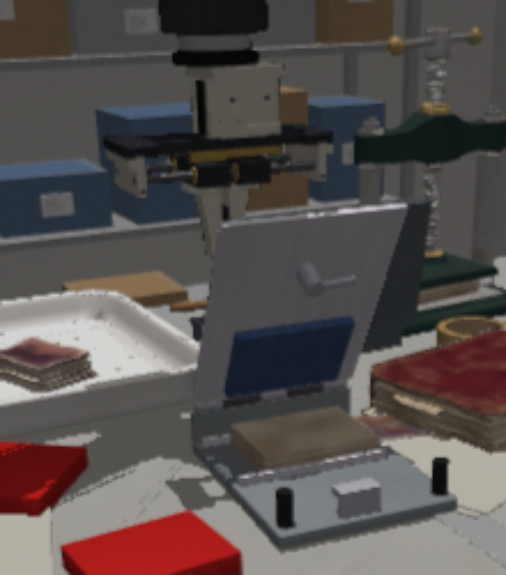

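Call:
carry_out:
  targets: "0.49 0 0.22 0 -1;0.47 0 0.3 0 -1;0.45 0 0.34 0 -1;0.43 0 0.37 0 -1;0.4 0 0.4 0 -1;0.37 0 0.43 0 -1;0.34 0 0.45 0 -1;0.31 0 0.47 0 -1;0.27 0 0.5 0 -1;0.24 0 0.51 0 -1;0.2 0 0.53 0 -1;0 0 0 0 -1"

```text
t: 13.95
tool_pos: [520.4, -77.0, 143.7]
orientation: [3.138, -0.001, -1.618]
wrist_force: [-0.1, -0.4, -0.6]
finger_gap: 0.4
```

```bash
python3 -c "
from h import *
import cv2
to((-78,-71),96+22); frombed()
im=imaging.snapshot('scene')[20:270,200:420];cv2.imwrite('pics/h_scene.png',cv2.resize(im,None,fx=2.3,fy=2.3))
"
```

```text
t 13.95 pos [520.4 -77.  143.7] rpy [ 3.138e+00 -1.000e-03 -1.618e+00] F [-0.1 -0.4 -0.6] gap 0.4
world d [  1.2  -9.3 -25.7] tool d [ 9.2 -1.7 25.7] rows [ 0.37 -0.07  1.03]
bed -79.6 -61.8 tip z 121.7
```

View pics/h_scene.png

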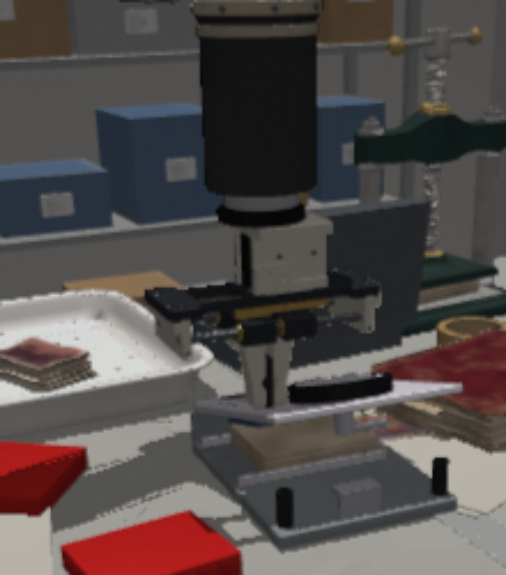

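Call:
carry_out:
  targets: "0.18 -0.04 0.5 0 -1;0.15 0 0.5 0 -1;0.1 0 0.5 0 -1;0.05 0 0.3 0 -1;0 0 0.15 0 -1;0 0 0 0 -1"

```text
t: 14.6
tool_pos: [522.0, -88.4, 96.6]
orientation: [3.14, -0.0, -1.617]
wrist_force: [0.2, 0.2, 0.2]
finger_gap: 0.7
```

Call:
carry_out:
  targets: "0 0 0.1 0 -1;0 0 0 0 -1"

```text
t: 14.8
tool_pos: [522.6, -88.3, 95.0]
orientation: [-3.141, 0.0, -1.617]
wrist_force: [-0.2, -0.1, 1.6]
finger_gap: 0.1
```

Call:
carry_out:
  targets: "0 0 0.12 0 -1;0 0 0.1 0 -1;0 0 0 0 -1"

```text
t: 15.1
tool_pos: [522.7, -88.4, 89.4]
orientation: [-3.141, -0.0, -1.617]
wrist_force: [0.0, -1.2, 2.0]
finger_gap: 0.3
```

Call:
carry_out:
  targets: "0 0 -0.5 0 -1;0 0 -1 0 -0.5;0 0 -1 0 -0.22;0 0 -1 0 -0.22;0 -0.5 -1 0 -0.22;0 0 -1 0 -0.22;0 0 0 0 -0.22"

```text
t: 15.8
tool_pos: [536.7, -88.8, 231.2]
orientation: [-3.135, 0.001, -1.616]
wrist_force: [-0.9, 0.7, -0.6]
finger_gap: 33.9
```

```bash
python3 -c "
from h import *
import cv2
to((0,-65),180); frombed()
im=imaging.snapshot('scene')[100:270,240:420];cv2.imwrite('pics/i_scene.png',cv2.resize(im,None,fx=3,fy=3))
im=imaging.snapshot('top')[100:270,150:330];cv2.imwrite('pics/i_top.png',cv2.resize(im,None,fx=3.5,fy=3.5,interpolation=cv2.INTER_CUBIC))
cv2.imwrite('pics/i_wrist.png',imaging.snapshot('wrist'))
th=.045
print(proj('wrist',Tb(B,[plat(th,x,r,n) for x,r,n in [(0,183,20),(-40,183,20),(40,183,20),(-95,248,4),(95,248,4)]])).round().tolist())
"
```

```text
t 15.8 pos [536.7 -88.8 231.2] rpy [-3.135e+00  1.000e-03 -1.616e+00] F [-0.9  0.7 -0.6] gap 33.9
world d [ 63.1   5.  -51.2] tool d [ -7.8 -62.5  51.6] rows [-0.31 -2.5   2.07]
bed -62.8 -72.9 tip z 209.2
[[239.0, 249.0], [289.0, 249.0], [191.0, 249.0], [360.0, 163.0], [132.0, 170.0]]
```

View pics/i_scene.png

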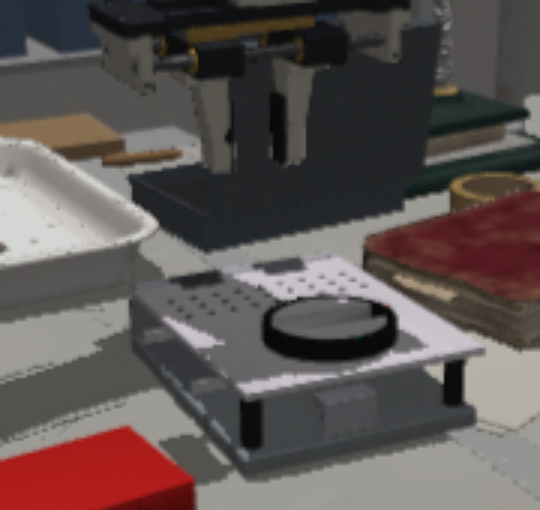

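View pics/i_top.png

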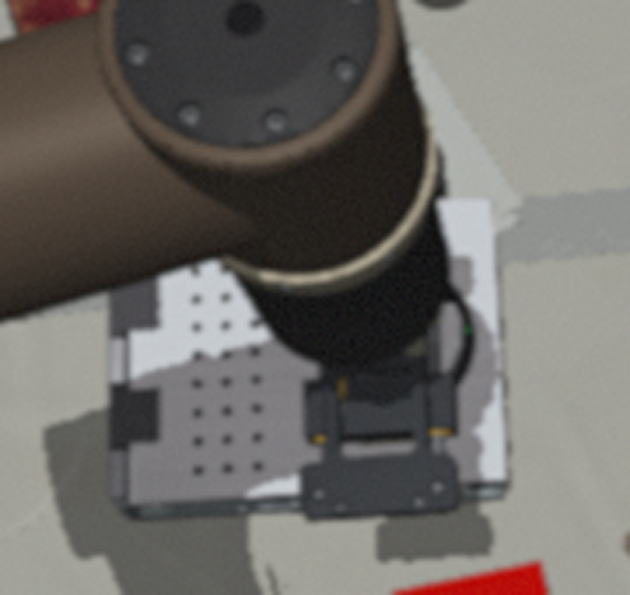

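View pics/i_wrist.png

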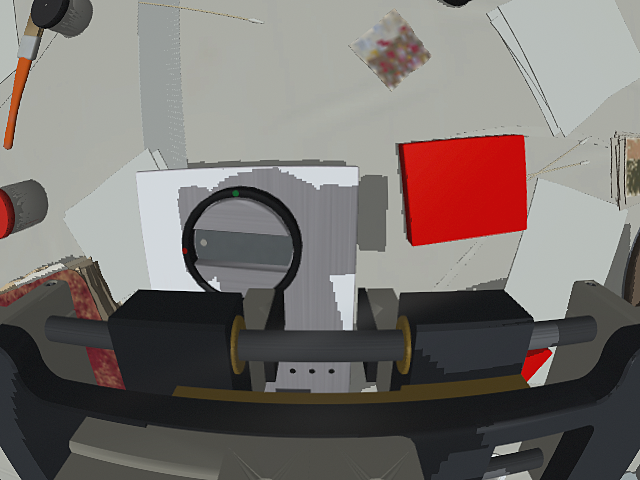

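```bash
python3 -c "
import cv2
im=cv2.imread('pics/i_wrist.png')[175:310,170:320];cv2.imwrite('pics/i_wz.png',cv2.resize(im,None,fx=5,fy=5,interpolation=cv2.INTER_CUBIC))
"
```

```text
(no output)
```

View pics/i_wz.png

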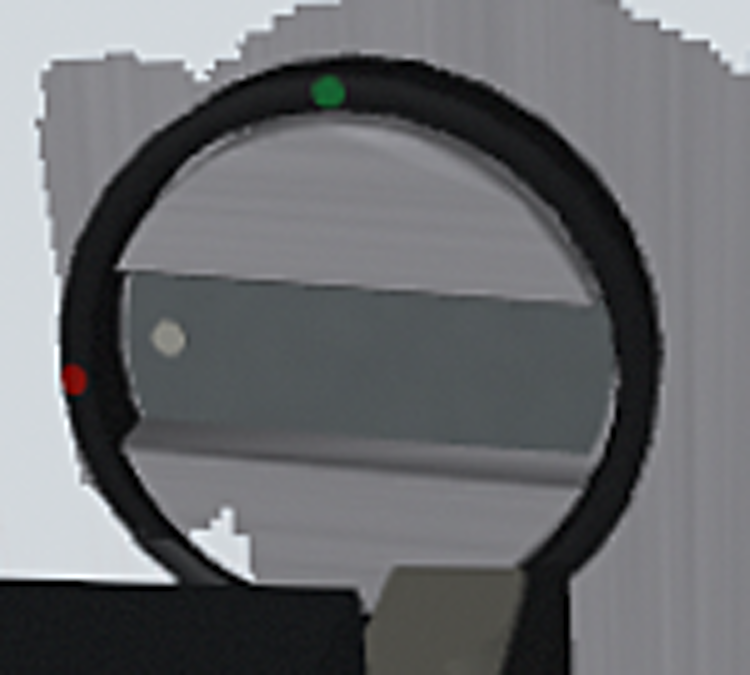

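```bash
cat >> h.py <<'E'
def wback(uv,z,p):
    K,T=p["K"],p["camera_from_world"]; uv=np.atleast_2d(np.asarray(uv,float))
    d=(uv-K[:2,2])/K[0,0]; th=np.hypot(*d.T); s=np.sin(th)/np.maximum(th,1e-9)
    q=np.c_[d[:,0]*s,-d[:,1]*s,-np.cos(th)]@T[:3,:3]; o=-T[:3,:3].T@T[:3,3]
    return o+q*((z-o[2])/q[:,2])[:,None]
def wbed(W):
    c,s=np.cos(B[2]),np.sin(B[2]);d=W[:,:2]-B[:2];return np.c_[c*d[:,0]+s*d[:,1],-s*d[:,0]+c*d[:,1]]
E
python3 -c "
from h import *
p=imaging.camera_params('wrist')
z=lambda a:np.array(a)/5+[169.6,174.6]
P=z([(62,330),(660,350),(355,57),(120,268),(600,303),(130,447),(580,487),(90,200),(630,250)])
for h in (84,86):
  W=wback(P,h,p);Bd=wbed(W)
  print(h,Bd.round(1).tolist())
  # circle fit over bezel points
  i=[0,1,2,7,8]
  f=lambda q:np.hypot(Bd[i,0]-q[0],Bd[i,1]-q[1])-50
  print(least_squares(f,[0,-65]).x, f(least_squares(f,[0,-65]).x).round(1))
  m1=W[3:5,:2].mean(0);m2=W[5:7,:2].mean(0);print('slot mid',wbed(np.array([(m1+m2)/2])),'ang',[np.arctan2(*(Bd[a]-Bd[b])[::-1]) for a,b in((3,4),(5,6))])
"
```

```text
84 [[48.4, -70.6], [-49.8, -67.1], [-3.7, -113.8], [37.1, -80.9], [-40.6, -74.7], [38.5, -50.5], [-36.6, -44.2], [41.3, -92.1], [-45.4, -83.2]]
[ -0.10068195 -63.62346544] [-1.  -0.2  0.3  0.3 -0.7]
slot mid [[ -0.37945652 -62.56405549]] ang [np.float64(-0.07901140953237158), np.float64(-0.08337919962060882)]
86 [[47.6, -71.2], [-49.9, -67.7], [-4.1, -114.0], [36.4, -81.4], [-40.7, -75.3], [37.7, -51.2], [-36.8, -44.9], [40.6, -92.5], [-45.5, -83.7]]
[ -0.53029863 -63.70861312] [-1.3 -0.5  0.4  0.2 -0.8]
slot mid [[ -0.83994492 -63.19598854]] ang [np.float64(-0.07901140953237153), np.float64(-0.0833791996206087)]
```

Call:
carry_out:
  targets: "-0.11 -0.83 0 0 -0.22;-0.11 -0.83 0 0 -0.22;-0.11 -0.83 0 0 -0.22;0 0 1 0.8 -0.22;0 0 1 0 -0.22;0 0 1 0 -0.22;0 0 0.8 0 -0.22;0 0 0 0 -0.22"

```text
t: 16.75
tool_pos: [594.6, -83.6, 127.9]
orientation: [3.134, -0.001, -1.697]
wrist_force: [0.9, -0.8, -0.2]
finger_gap: 34.2
```

```bash
python3 -c "
from h import *
import cv2
to((-0.3,-64.5),87); frombed()
cv2.imwrite('pics/j_wrist.png',imaging.snapshot('wrist'))
im=imaging.snapshot('scene')[100:270,240:420];cv2.imwrite('pics/j_scene.png',cv2.resize(im,None,fx=3,fy=3))
"
```

```text
t 16.75 pos [594.6 -83.6 127.9] rpy [ 3.134e+00 -1.000e-03 -1.697e+00] F [ 0.9 -0.8 -0.2] gap 34.2
world d [  4.9   0.3 -40.9] tool d [-1.  -5.1 40.8] rows [-0.04 -0.2   1.63]
bed -5.2 -65.1 tip z 105.9
```

View pics/j_wrist.png

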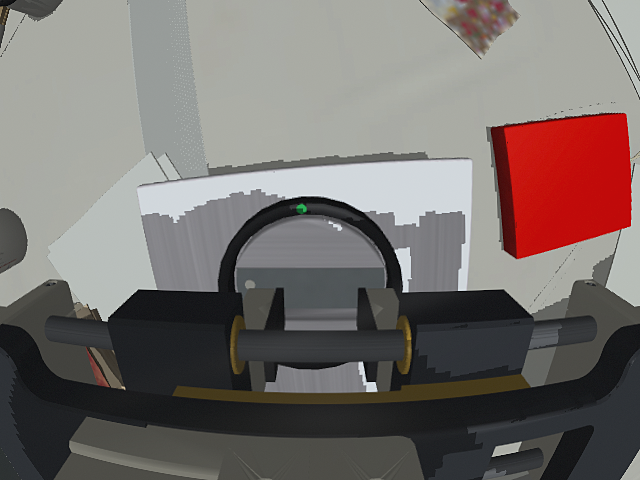

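View pics/j_scene.png

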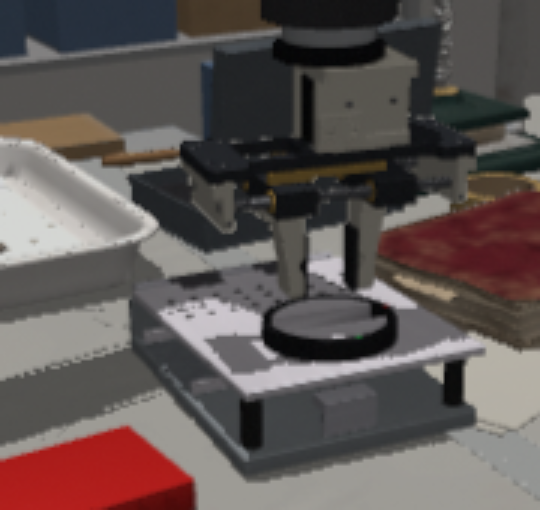

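Call:
carry_out:
  targets: "-0.04 -0.2 0.3 0 -0.22;0 0 0.4 0 -0.22;0 0 0.3 0 -0.22;0 0 0.2 0 -0.22;0 0 0 0 -0.22"

```text
t: 17.35
tool_pos: [601.8, -83.2, 100.8]
orientation: [3.14, -0.0, -1.697]
wrist_force: [-0.5, 0.5, 0.1]
finger_gap: 34.2
```

```bash
python3 -c "
from h import *
import cv2
to((-0.3,-64.5),87); frombed()
im=imaging.snapshot('scene')[150:270,260:420];cv2.imwrite('pics/k_scene.png',cv2.resize(im,None,fx=4,fy=4))
"
```

```text
t 17.35 pos [601.8 -83.2 100.8] rpy [ 3.14  -0.    -1.697] F [-0.5  0.5  0.1] gap 34.2
world d [ -2.3  -0.1 -13.8] tool d [ 0.4  2.3 13.8] rows [0.02 0.09 0.55]
bed 2.0 -64.3 tip z 78.8
```

View pics/k_scene.png

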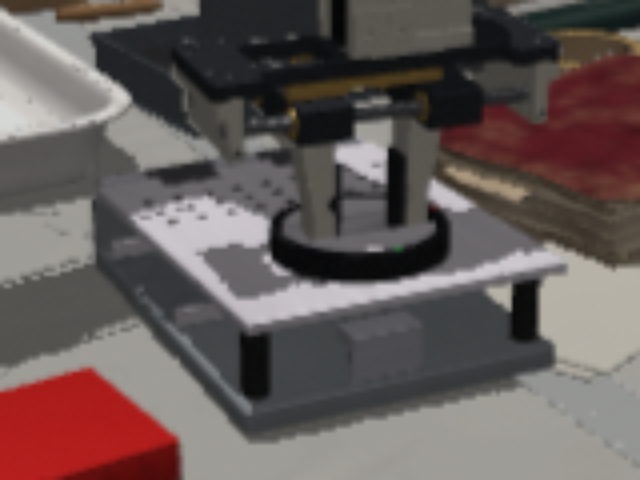

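Call:
carry_out:
  targets: "0.02 0.08 0.2 0 -0.22;0 0 0.2 0 -0.22;0 0 0.1 0 -0.22;0 0 0 0 -0.22"

```text
t: 17.8
tool_pos: [600.6, -83.7, 89.5]
orientation: [-3.141, -0.0, -1.697]
wrist_force: [-1.2, -2.2, 3.9]
finger_gap: 34.2
```

Call:
carry_out:
  targets: "0 0 0.08 0 -0.22;0 0 0 0 -0.22"

```text
t: 18.0
tool_pos: [600.6, -83.8, 87.9]
orientation: [-3.141, -0.0, -1.697]
wrist_force: [-1.0, -2.6, 4.9]
finger_gap: 34.3
```

Call:
carry_out:
  targets: "0 0 0.08 0 -0.22;0 0 0 0 -0.22"

```text
t: 18.2
tool_pos: [600.6, -83.8, 87.5]
orientation: [-3.14, -0.001, -1.696]
wrist_force: [-7.2, -0.8, 19.0]
finger_gap: 34.3
```

Call:
carry_out:
  targets: "0 0 0.04 0 -0.22;0 0 0 0.7 -0.22;0 0 0 0.7 -0.22;0 0 0 0.7 -0.22;0 0 0 0.7 -0.22;0 0 0 0.7 -0.22;0 0 0 0.7 -0.22;0 0 0 0 -0.22"

```text
t: 19.0
tool_pos: [600.0, -83.7, 87.3]
orientation: [-3.141, -0.001, -2.118]
wrist_force: [-12.3, 1.7, 27.5]
finger_gap: 34.4
```

```bash
python3 -c "
from h import *
s=robot.sense();print(s['tool_pos'],s['orientation'],s['wrist_force'],s['torque'],s['joint_pos']);frombed()"
```

```text
[599.95699957 -83.74585961  87.30383425] [-3.14085356e+00 -5.10236765e-04 -2.11829097e+00] [-12.29447129   1.66140275  27.54281338] [ 0.64292882  4.18674802 -0.08725916] [ 0.18401461  0.39353096 -0.34249558  0.00117869 -0.83456097 -0.73230047]
bed 0.2 -64.9 tip z 65.3
```

Call:
carry_out:
  targets: "0 0 0 0.7 -0.22;0 0 0 0.7 -0.22;0 0 0 0.7 -0.22;0 0 0 0.7 -0.22;0 0 0 0.7 -0.22;0 0 0 0.7 -0.22;0 0 0 0 -0.22"

```text
t: 19.7
tool_pos: [599.4, -83.4, 87.3]
orientation: [-3.142, -0.001, -2.538]
wrist_force: [-14.1, 4.5, 29.4]
finger_gap: 34.3
```

Call:
carry_out:
  targets: "0 0 0 0.7 -0.22;0 0 0 0.7 -0.22;0 0 0 0.7 -0.22;0 0 0 0.7 -0.22;0 0 0 0 -0.22"

```text
t: 20.2
tool_pos: [599.1, -83.0, 87.3]
orientation: [3.141, -0.001, -2.819]
wrist_force: [-14.2, 6.6, 30.2]
finger_gap: 33.9
```

```bash
python3 -c "
from h import *
import cv2
s=robot.sense();print(s['tool_pos'],s['orientation'],s['wrist_force'],s['torque'],s['joint_pos']);frombed()
cv2.imwrite('pics/l_wrist.png',imaging.snapshot('wrist'))"
```

```text
[599.12887178 -83.01659813  87.27408492] [ 3.14123543e+00 -8.55207789e-04 -2.81853842e+00] [-14.15143148   6.62330699  30.23625507] [ 2.51411615  5.50564997 -0.09151983] [ 1.84840085e-01  3.92983888e-01 -3.42877047e-01 -3.18111302e-04
 -8.35831685e-01 -1.43236891e+00]
bed -0.7 -64.2 tip z 65.3
```

View pics/l_wrist.png

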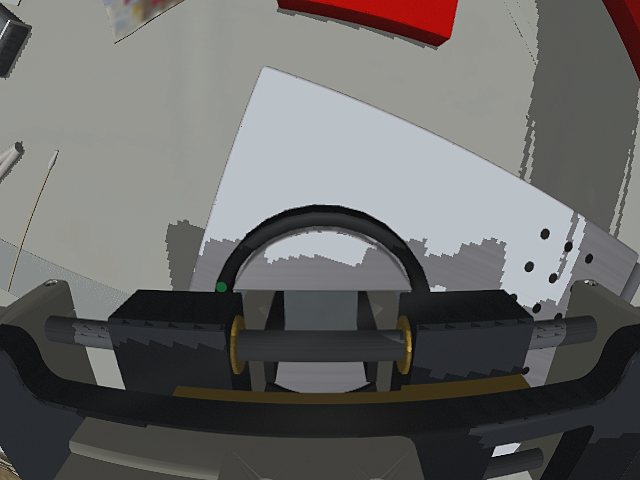

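Call:
carry_out:
  targets: "0 0 0 0.7 -0.22;0 0 0 0.7 -0.22;0 0 0 0.7 -0.22;0 0 0 0.7 -0.22;0 0 0 0.7 -0.22;0 0 0 0.7 -0.22;0 0 0 0 -0.22"

```text
t: 20.95
tool_pos: [600.0, -82.8, 87.3]
orientation: [3.141, 0.001, 3.045]
wrist_force: [-12.2, 6.8, 28.7]
finger_gap: 34.1
```

```bash
python3 -c "
from h import *
s=robot.sense();print(s['tool_pos'],s['orientation'],s['wrist_force'],s['torque'],s['joint_pos'][5]);frombed()"
```

```text
[600.01906886 -82.75413527  87.31232309] [3.14126548e+00 7.35960904e-04 3.04513485e+00] [-12.17563489   6.82573986  28.73435825] [ 2.5882853   4.44217962 -0.01881524] -1.8522370605194063
bed 0.2 -63.9 tip z 65.3
```

Call:
carry_out:
  targets: "0 0 0 0.6 -0.22;0 0 0 0 -0.22"

```text
t: 21.15
tool_pos: [601.0, -83.1, 87.4]
orientation: [3.141, 0.002, 2.986]
wrist_force: [-8.8, 4.3, 25.2]
finger_gap: 34.1
```

```bash
python3 -c "
from h import *
s=robot.sense();print(s['tool_pos'],s['orientation'],s['wrist_force'],s['torque'],s['joint_pos'][5]);frombed()"
```

```text
[601.00535413 -83.06706983  87.41977526] [3.14128377e+00 2.48472448e-03 2.98580450e+00] [-8.75344943  4.27495957 25.1942066 ] [1.55870003 3.15440264 0.02050749] -1.9117066352170102
bed 1.2 -64.2 tip z 65.4
```

Call:
carry_out:
  targets: "0 0 0 0.6 -0.22;0 0 0 0 -0.22"

```text
t: 21.35
tool_pos: [600.7, -82.9, 87.4]
orientation: [3.142, 0.002, 2.928]
wrist_force: [-8.7, 5.4, 26.0]
finger_gap: 34.4
```

```bash
python3 -c "
from h import *
s=robot.sense();print(s['tool_pos'],s['orientation'],s['wrist_force'],s['torque'],s['joint_pos'][5]);frombed()"
```

```text
[600.72882245 -82.89391165  87.35357358] [3.14150288e+00 1.82250407e-03 2.92759682e+00] [-8.73543388  5.39869818 26.03364452] [1.95252645 3.53170859 1.00137382] -1.9704311945010595
bed 0.9 -64.0 tip z 65.4
```

Call:
carry_out:
  targets: "0 0 0 0.3 -0.22;0 0 0 0 -0.22"

```text
t: 21.55
tool_pos: [600.6, -82.9, 87.4]
orientation: [-3.141, 0.002, 2.9]
wrist_force: [-10.3, 5.1, 25.4]
finger_gap: 34.3
```

```bash
python3 -c "
from h import *
import cv2
s=robot.sense();print(s['tool_pos'],s['orientation'],s['wrist_force'],s['torque'],s['joint_pos'][5]);frombed()
im=imaging.snapshot('scene')[150:270,260:420];cv2.imwrite('pics/m_scene.png',cv2.resize(im,None,fx=4,fy=4))"
```

```text
[600.63516287 -82.87206173  87.35401721] [-3.14128428e+00  1.60500851e-03  2.90021069e+00] [-10.27443555   5.11976766  25.39481731] [2.05477525 3.70505572 1.86872527] -1.9983724731580903
bed 0.8 -64.0 tip z 65.4
```

View pics/m_scene.png

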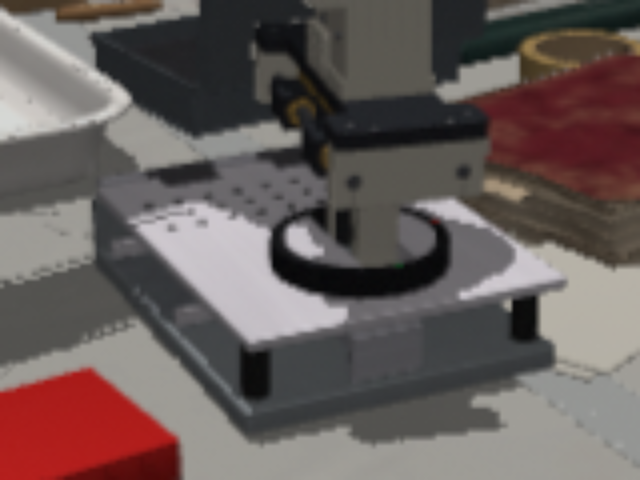

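Call:
carry_out:
  targets: "0 0 0 -0.7 -0.22;0 0 0 -0.7 -0.22;0 0 -0.1 -0.2 -0.22;0 0 -0.2 0 -0.22;0 0 -0.4 0 -0.22;0 0 -0.7 0 -0.22;0 0 -1 0 -0.22;0 0 -1 0 -0.22;0 0 -1 0 -0.22;0 0 -1 0 -0.22;0 0 -1 0 -0.22;0 0 0 0 -0.22"

```text
t: 22.8
tool_pos: [602.0, -83.6, 248.5]
orientation: [3.141, 0.006, 3.056]
wrist_force: [-0.9, -0.4, -0.0]
finger_gap: 33.8
```

```bash
python3 -c "
from h import *
import cv2
to((-80,-20),280); frombed()
im=imaging.snapshot('scene')[150:270,260:420];cv2.imwrite('pics/n_scene.png',cv2.resize(im,None,fx=4,fy=4))
cv2.imwrite('pics/n_wrist.png',imaging.snapshot('wrist'))"
```

```text
t 22.8 pos [602.  -83.6 248.5] rpy [3.141 0.006 3.056] F [-0.9 -0.4 -0. ] gap 33.8
world d [-80.1  48.4  31.5] tool d [ 83.8  41.4 -32. ] rows [ 3.35  1.66 -1.28]
bed 2.3 -64.6 tip z 226.5
```

View pics/n_scene.png

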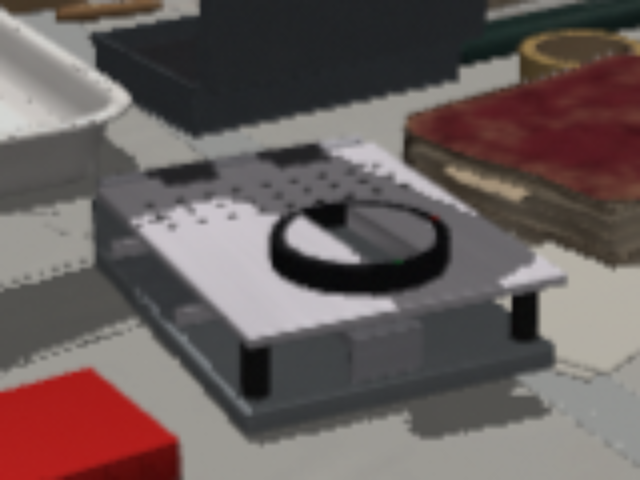

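View pics/n_wrist.png

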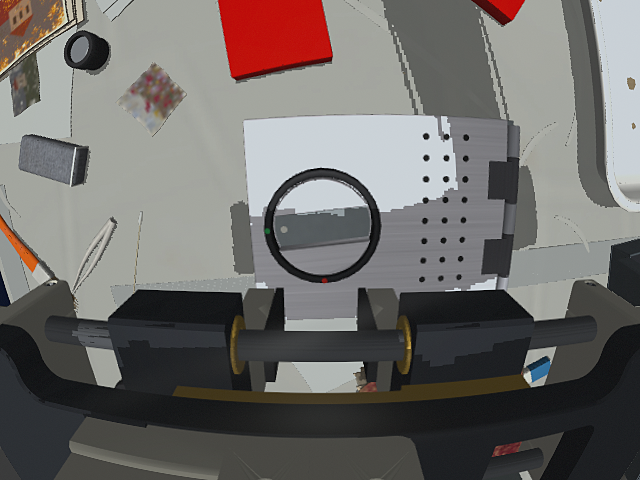

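```bash
python3 -c "
import cv2
im=cv2.imread('pics/n_wrist.png')[160:290,255:390];cv2.imwrite('pics/n_wz.png',cv2.resize(im,None,fx=5,fy=5,interpolation=cv2.INTER_CUBIC))
"
```

```text
(no output)
```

View pics/n_wz.png

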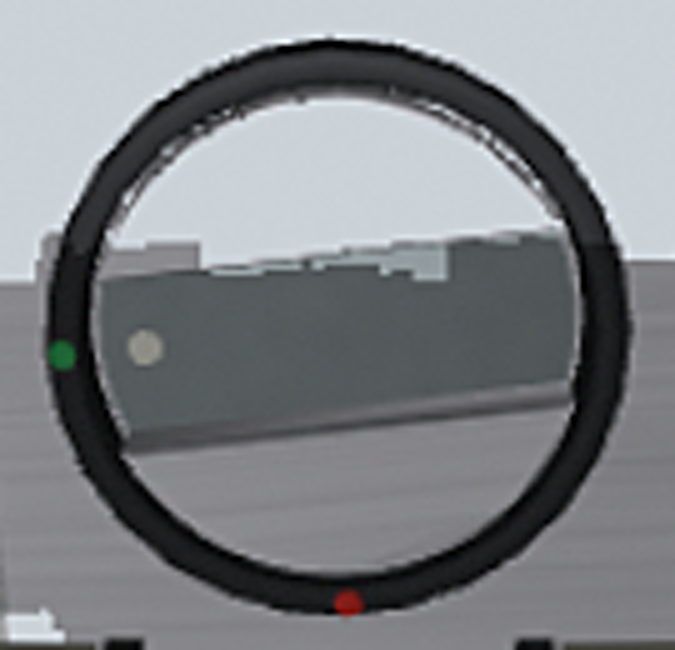

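```bash
python3 -c "
from h import *
p=imaging.camera_params('wrist')
z=lambda a:np.array(a)/5+[254.6,159.6]
P=z([(105,278),(570,227),(130,455),(575,402),(62,355),(348,603),(338,325)])
Bd=wbed(wback(P,79,p));print(Bd.round(1))
for a,b in((0,1),(2,3)): print('slot angle',np.arctan2(*(Bd[a]-Bd[b])[::-1]))
# platen corners at th=.008 and .04
for th in (0,.008,.04): print(th,proj('scene',Tb(B,[plat(th,-95,248,4),plat(th,95,248,4)])).round(1).tolist())
"
```

```text
[[ -13.2 -100.8]
 [ -18.7  -23.5]
 [  17.7  -98.8]
 [  11.4  -22.9]
 [  -0.3 -109.1]
 [  46.3  -62.6]
 [  -3.5  -62.5]]
slot angle -1.4992070929940133
slot angle -1.4873404059202742
0 [[321.6, 235.2], [401.9, 218.9]]
0.008 [[321.6, 234.3], [401.9, 218.0]]
0.04 [[321.4, 230.7], [402.1, 214.6]]
```

```bash
python3 -c "
from h import *
import cv2
p=imaging.camera_params('wrist')
im=cv2.imread('pics/n_wrist.png')
Bd=wbed(wback([(244.5,120.5),(506,122),(255,262),(249,190)],62,p));print(Bd.round(1))
d=Bd[0]-Bd[1];print('x-edge ang',np.arctan2(d[1],d[0])); d=Bd[2]-Bd[0];print('free edge ang',np.arctan2(d[1],d[0]))
print(proj('wrist',Tb(B,[plat(.008,-95,248,4),plat(.008,-95,8,4),plat(.008,30,248,4)])))
cv2.imwrite('pics/n_wz2.png',cv2.resize(im[105:300,230:530],None,fx=2.6,fy=2.6,interpolation=cv2.INTER_CUBIC))
im=imaging.snapshot('top')[100:270,150:330];cv2.imwrite('pics/n_top.png',cv2.resize(im,None,fx=3.5,fy=3.5,interpolation=cv2.INTER_CUBIC))
"
```

```text
[[ -93.9 -125. ]
 [ -91.2  109.4]
 [  33.1 -125.3]
 [ -33.3 -125. ]]
x-edge ang -1.5822729602739354
free edge ang -0.0027733240934038166
[[238.25747499 119.65781275]
 [506.58573238 117.99324466]
 [249.35102352 259.71662714]]
```

View pics/n_wz2.png

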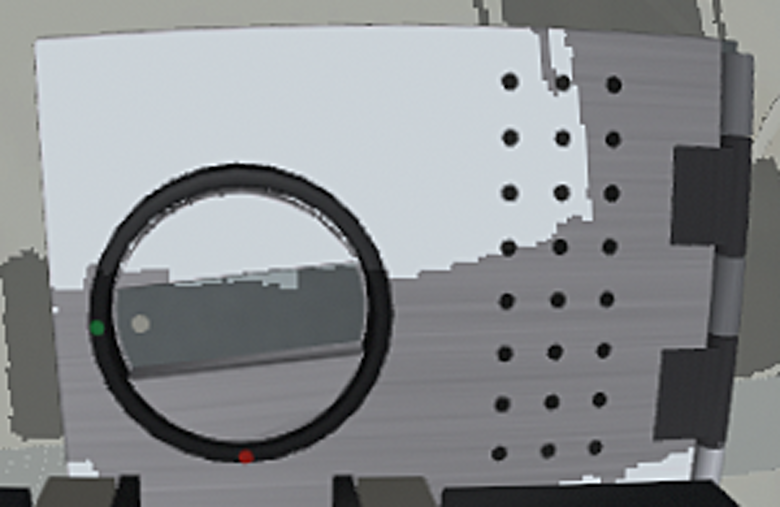

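```bash
python3 -c "
from h import *
to((-0.5,-64.5),115)"
```

```text
t 22.95 pos [599.9 -83.4 243.9] rpy [ 3.141e+00 -1.000e-03  3.056e+00] F [ 0.4 -0.1 -0.2] gap 34.6
world d [-6.000e-01  1.000e-01 -1.289e+02] tool d [  0.5  -0.  128.9] rows [ 0.02 -0.    5.16]
```

Call:
carry_out:
  targets: "0.02 0 1 -0.6 -0.22;0 0 1 -0.6 -0.22;0 0 1 0 -0.22;0 0 1 0 -0.22;0 0 1 0 -0.22;0 0 0 0 -0.22;0 0 0.4 0 -0.22;0 0 0.4 0 -0.22;0 0 0 0 -0.22"

```text
t: 23.85
tool_pos: [599.4, -83.4, 98.4]
orientation: [3.141, -0.001, -3.107]
wrist_force: [0.7, -0.3, 0.4]
finger_gap: 33.7
```

```bash
python3 -c "
from h import *
to((-0.5,-64.5),87);frombed()"
```

```text
t 23.85 pos [599.4 -83.4  98.4] rpy [ 3.141e+00 -1.000e-03 -3.107e+00] F [ 0.7 -0.3  0.4] gap 33.7
world d [ -0.1   0.1 -11.4] tool d [ 0.1  0.1 11.4] rows [0.   0.   0.46]
bed -0.4 -64.6 tip z 76.4
```

Call:
carry_out:
  targets: "0 0 0.3 0 -0.22;0 0 0.16 0 -0.22;0 0 0 0 -0.22"

```text
t: 24.15
tool_pos: [600.3, -83.4, 88.2]
orientation: [-3.141, 0.001, -3.107]
wrist_force: [-1.3, -0.6, 4.3]
finger_gap: 34.1
```

Call:
carry_out:
  targets: "0 0 0.06 0 -0.22;0 0 0 0 -0.22"

```text
t: 24.35
tool_pos: [600.3, -83.4, 87.8]
orientation: [-3.141, 0.001, -3.106]
wrist_force: [-3.2, 0.9, 9.9]
finger_gap: 34.2
```

Call:
carry_out:
  targets: "0 0 0 0.6 -0.22;0 0 0 0.6 -0.22;0 0 0 0.3 -0.22;0 0 0 0 -0.22"

```text
t: 24.75
tool_pos: [600.9, -83.4, 87.8]
orientation: [3.142, 0.002, 3.026]
wrist_force: [-0.8, -0.1, 9.1]
finger_gap: 34.5
```

```bash
python3 -c "
from h import *
import cv2
s=robot.sense();print(s['tool_pos'],s['orientation'],s['wrist_force'],s['torque']);frombed()
cv2.imwrite('pics/o_wrist.png',cv2.resize(imaging.snapshot('wrist')[170:400,200:440],None,fx=3,fy=2.6))"
```

```text
[600.88734272 -83.41323363  87.80320808] [3.14153579e+00 2.49831387e-03 3.02600472e+00] [-0.78465544 -0.12356706  9.12408925] [-0.02659599  0.33558846  0.01221708]
bed 1.1 -64.5 tip z 65.8
```

View pics/o_wrist.png

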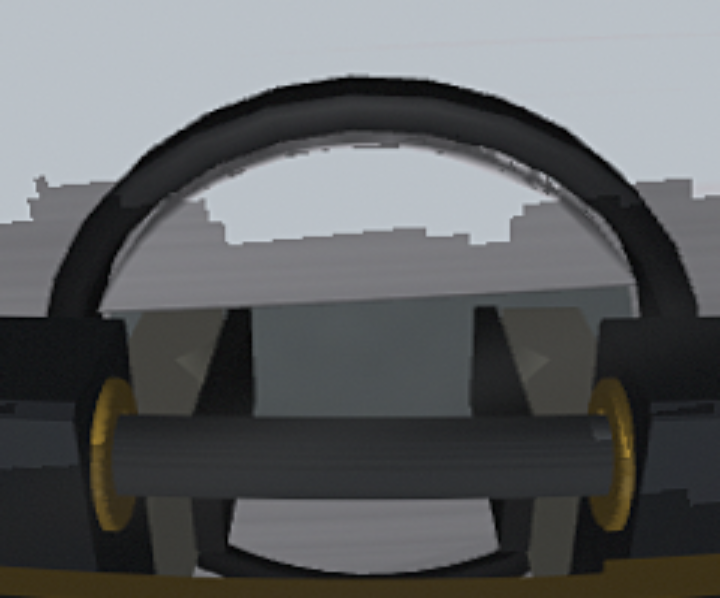

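```bash
python3 -c "
from h import *
p=imaging.camera_params('wrist')
for z in (76,78,80):
  Bd=wbed(wback([(235,290),(411.7,280)],z,p));d=Bd[0]-Bd[1];print(Bd.round(1),np.arctan2(d[1],d[0]))
"
```

```text
[[ -13.6 -100.7]
 [ -13.   -23.5]] -1.5790743275508128
[[ -14.5 -100.2]
 [ -13.8  -24. ]] -1.5790743275508137
[[-15.3 -99.6]
 [-14.7 -24.5]] -1.5790743275508135
```

Call:
carry_out:
  targets: "0 0 0.04 0.4 -0.22;0 0 0 0.2 -0.22;0 0 0 0 -0.22"

```text
t: 25.1
tool_pos: [601.0, -83.3, 87.6]
orientation: [3.141, 0.003, 2.967]
wrist_force: [-2.9, 1.0, 14.2]
finger_gap: 34.1
```

```bash
python3 -c "
from h import *
import cv2
s=robot.sense();print(s['tool_pos'],s['orientation'],s['wrist_force'],s['torque']);frombed()
cv2.imwrite('pics/p_wrist.png',cv2.resize(imaging.snapshot('wrist')[170:400,200:440],None,fx=3,fy=2.6))"
```

```text
[601.02693668 -83.34750011  87.63454501] [3.14149505e+00 2.99952025e-03 2.96732461e+00] [-2.89543085  1.01904665 14.21173806] [0.43182968 1.19656322 0.42000218]
bed 1.2 -64.5 tip z 65.6
```

View pics/p_wrist.png

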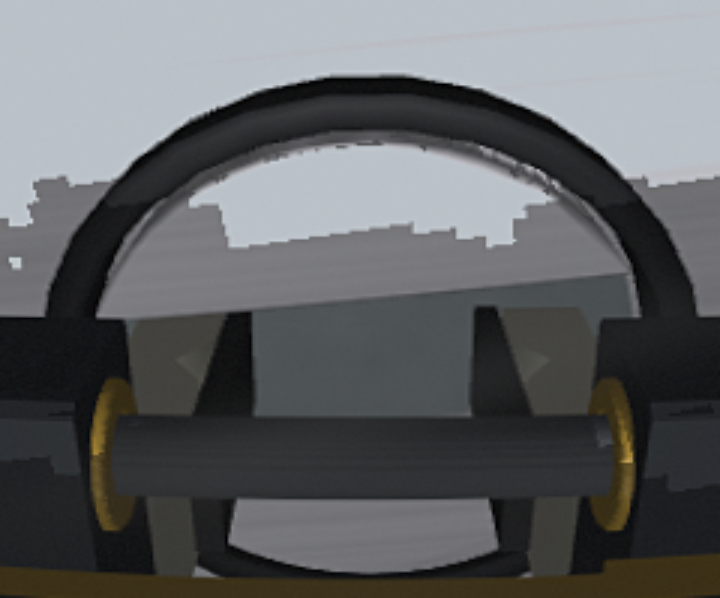

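Call:
carry_out:
  targets: "0 0 -0.05 0 -0.22;0 0 -0.1 0 -0.22;0 0 -0.2 0 -0.22;0 0 -0.4 0 -0.22;0 0 -0.7 0 -0.22;0 0 -1 0 -0.22;0 0 -1 0 -0.22;0 0 -1 0 -0.22;0 0 -1 0 -0.22;0 0 -1 0 -0.22;0 0 0 0 -0.22;0 0 0 0 -0.22;0 0 0 0 -0.22"

```text
t: 26.45
tool_pos: [599.2, -83.4, 245.9]
orientation: [-3.141, -0.001, 2.966]
wrist_force: [-1.0, -0.4, -0.2]
finger_gap: 34.2
```

```bash
python3 -c "
from h import *
import cv2
to((-0.5,-64.5),250); frombed()
im=imaging.snapshot('wrist');cv2.imwrite('pics/q_wrist.png',im)
cv2.imwrite('pics/q_wz.png',cv2.resize(im[150:300,240:400],None,fx=4.5,fy=4,interpolation=cv2.INTER_CUBIC))
im=imaging.snapshot('scene')[150:270,260:420];cv2.imwrite('pics/q_scene.png',cv2.resize(im,None,fx=4,fy=4))"
```

```text
t 26.45 pos [599.2 -83.4 245.9] rpy [-3.141e+00 -1.000e-03  2.966e+00] F [-1.  -0.4 -0.2] gap 34.2
world d [0.1 0.1 4.1] tool d [-0.   0.1 -4.1] rows [-0.    0.   -0.17]
bed -0.6 -64.6 tip z 223.9
```

View pics/q_wz.png

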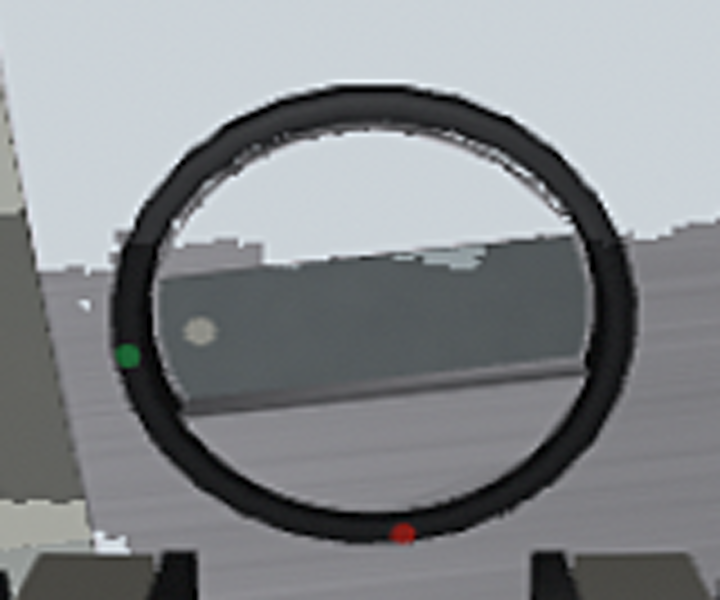

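View pics/q_scene.png

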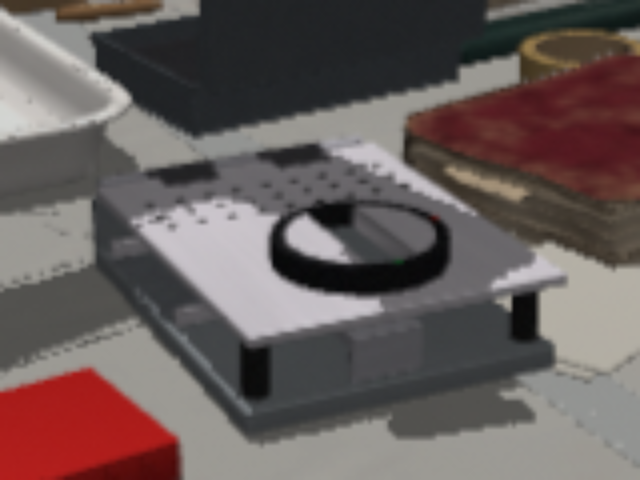

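```bash
python3 -c "
from h import *
p=imaging.camera_params('wrist')
z=lambda a:np.array(a)/[4.5,4]+[239.6,149.6]
Bd=wbed(wback(z([(162,280),(570,237),(188,412),(583,372)]),79,p));print(Bd.round(1))
for a,b in((0,1),(2,3)): print('slot angle',np.arctan2(*(Bd[a]-Bd[b])[::-1]))
s=robot.sense();print(s['wrist_force'],s['t'])
"
```

```text
[[ -14.1 -100.3]
 [ -13.4  -24.3]
 [  15.1 -100. ]
 [  16.   -24.7]]
slot angle -1.579550200259909
slot angle -1.5817470988621656
[ 0.20078242  0.19628564 -0.02362225] 26.55
```

```bash
python3 -c "
from h import *
print(robot.sign_off())"
```

```text
the job is handed in; nothing more can be done
None
```

The press is clamped: the stack is home, the platen is shut, and the cam is locked at its stop with the gripper clear. I handed it in at 26.6 s of the 67 s allowed; sign-off gave no verdict.

- **Stack:** I pushed it along the guides until it came up hard against the rear stop. The force rose to about 16 N with no further travel, and the pictures showed it against the stop. I did not look at it again once the platen covered it.
- **Platen:** I swung it down by the push strip, then pressed it shut through the slot with about 25–30 N.
- **Fastener, first attempt:** I turned it clockwise to the stop, where the torque reached about 1.9 N m. I then turned the fingers back before lifting, and a look at the slot put it at about 1.49 rad. The turn-back under pressure had probably dragged it about 0.08 rad back from the stop.
- **Fastener, correction:** I went back in, pressed with 9–14 N, turned it to the stop again, and lifted straight off without turning back.
- **Last checks:** With the gripper about 160 mm above the press, the slot measured 1.58 rad, which matches the 1.571 rad stop within the error of the measurement. The platen edge in the scene picture sat where it should for 0 to 0.008 rad. The wrist force was near zero.
- **Disagreement:** The red and green dots looked up to 0.1 rad out of line with the bed, so I trusted the slot's edges instead.

I did not move or touch the bystanders or the red look-alikes.

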